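# Close the jig's strap and drive its locking pin home

## Task

The square tube in the jig is to be locked in: press the hinged strap all the way down into the fork, then push the headed pin through fork and strap until its head sits flush against the collar. Leave the strap down, and don't disturb the cup, copper nozzle, steel offcut and hex key lying about.

Things in the scene. Friction and masses are not known exactly. Their poses are not given: they have to be found in the camera images.
- jig: Fixed steel jig, base 240 x 104 x 12 mm. Origin at bench level, z up; x from strap hinge to fork, y = the way the pin is pushed in. In mm: hinge axis (along y) at x -95, z 74; pin hole axis (along y) at x 75, z 74, holes 18 wide. Fork cheeks 36 wide in x, tops z 94, at y -32..-12 and 12..32; square guide collar on the first cheek, y -62..-32, 36 wide, top z 92.
- collar_mouth (a point): Centre of the collar's outer face, where the pin enters: jig point (75, -62, 74) mm. Same axes as the jig. The seated pin head rests against this face.
- strap (a joint): Angle of the hinged steel strap, rad: 0 = fully down in the fork (holes aligned, it meets a hard stop), grows as the free end rises; starts raised 0.45 to 0.85. Stiff hinge: it stays where it is left, and needs only 1 to 5 N at the tab to be lowered.
- strap_tab (a point): Centre of the top face of the flat tab at the strap's free end (40 mm along the strap, 38 wide, 14 thick). 211 mm from the hinge axis along the strap and 8 mm above the line through it. Axes turn with the strap (x along it to the free end, y along the hinge). With the strap down: jig point (116, 0, 82) mm, beyond the fork.
- pin_head (a point): Centre of the flat outer face of the loose steel pin's head (32 mm across, 12 thick; shank 16 thick, 110 long, tapered tip; 0.15 to 0.25 kg). y axis along the pin, head to tip. Starts in the collar, head 62 to 72 mm out, tip short of the slot; its rim on a level 16 mm wide rest bar (top at jig z 57) that runs out under it; slides with a few N. Seated: 12 mm outside collar_mouth.
- pin_seat (a point): Centre of the underside of the pin's head (the face that meets the collar), 12 mm from pin_head along the pin; same axes.
- tube: Short square steel tube, 55 x 55 x 52 mm, standing upright in the jig's nest below the strap (2 mm below it when the strap is down); origin at the centre of its underside. Stays where it is.
- cup: Bystander: paper coffee cup, 88 mm across, 98 mm tall, origin under its centre.
- nozzle: Bystander: copper-coloured gas nozzle standing upright, 24 mm across, 64 mm tall, origin under its centre.
- offcut: Bystander: offcut of angle steel standing on end, 50 x 50 x 70 mm, origin under its centre.
- hexkey: Bystander: black hex key lying flat, 31 x 93 x 7 mm, origin under its centre.
Not all that is in view belongs to the job. Of the things that look like the part that bears pin_head, the larger one is meant.

How it is judged (in metres and radians):
On the way, in this order (a step that is already met when the one before it is completed fails the run):
1. the strap is fully down in the fork, the pin not yet in its slot (value of joint strap below 0.025 rad and y of pin_seat in the frame of jig below -0.117 m), for 0.1 s.
2. the pin is through fork and strap with its head against the collar (value of joint strap below 0.03 rad and y of pin_seat in the frame of collar_mouth above -0.0025 m and distance between pin_seat and collar_mouth below 0.005 m and angle between the y axis of pin_seat and the y axis of jig, either way round below 0.06 rad), for 0.2 s.
At the end, for the whole second after the job is handed in: The strap is down (joint under 0.03 rad), the pin passes through collar, fork and strap with its head within 2.5 mm of the collar's face, within 5 mm of the hole's centre and within 0.06 rad of its axis, and at rest; the tube has stayed in its nest (within 6 mm) (all of step 2 and distance of tube from where it was at the start of the episode below 0.006 m and linear speed of pin below 0.02 m/s); the robot touches nothing.
It fails at once if a bystander (cup, nozzle, offcut or hex key) is moved by more than 30 mm (distance of any of cup, nozzle, offcut, hexkey from where it was at the start of the episode above 0.03 m).
It also fails if it takes over 45 s, if anything falls off the work surface, if the arm or the gripper's body presses on something with over 40 N, if the wrist force passes 120 N, or if a joint passes its speed limit or range.

## Robot

A 6-joint arm with a two-finger parallel gripper is mounted at the origin on the work surface; the furniture and walls round the work are solid. World frame = base frame: x ahead of the robot, y to its left, z up, the work surface at z = 0. Lengths are in m, angles in degrees, forces in N, time in s.
With the tool pointing down it reaches from about 0.3 to 0.75 m from the base axis. Payload 8.5 kg.
Tool frame: the origin (TCP) lies at the very end of the fingers, on their centre line; the grasp point (between the pads) lies 19 mm behind it; x points along the fingers, y is the direction in which the jaws open and shut, and the axes are right-handed (so a half turn about x gives the same grasp; the last joint's range is limited). The gripper opens to 88 mm and grips with 3 to 60 N. Pads are 18 mm wide; open, the fingers measure 123 mm over their backs; the gripper's body (75 mm by 187 mm) begins 45 mm behind the grasp point.
Start: joints at [-75.59, 21.807, 74.336, -0, 83.858, -12.336], TCP at [0.248, -0.491, 0.239] pointing down, gripper open.
Joint ranges: [-178.18, 178.18], [-50.72, 133.34], [12.68, 142.11], [-81.47, 261.47], [9.98, 163.14], [-165.26, 165.26]. Speed limits (degrees/s): [136.94, 136.94, 180, 180, 180, 180].

## Interface

Orientations are given as a 3x3 rotation matrix whose columns are the frame's x, y, z axes.
In Python, from plant import manip, camera, camera_info gives the robot as it stands.
- The arm moves only by the shell command python3 -m handwheel 'ROWS' [OPENING] [FORCE]. ROWS is JSON, a list of rows, each a list of 6 numbers: the shift along the world's x, y, z in mm, then the turn, a rotation vector about the world's x, y, z in degrees. A call has exactly 10 rows; each row is the pose to reach, as a shift and turn from the pose commanded when the call began; what a row does not reach only later rows make up. A row lasts 1/12 s, in which the tool goes at most 41.7 mm and 7.16 degrees, less where a joint would pass 70% of its speed; a pose out of reach is approached as far as the arm can. A call with a gripper value outside its range is refused whole. OPENING is the opening in per cent of the stroke, from 0 (shut) to 100 (fully open), set as the call begins (- or left out, the last holds). The fingers move at their own pace and stop on an object; FORCE is the grip in N (left out, the last holds). Time passes only in rows, so rows that repeat a pose let the fingers close, or fill a call up. It gives the time, the measured TCP pose, the force and the opening at its end, in the units of the state.
- manip.get_obs(): the state, without advancing time (a new reading comes with each control period).
- camera(name): name is "scene" or "side" or "wrist"; returns the picture (384x512x3 uint8, blue, green, red); there is no depth.
- camera_info(name): a dict with "fx", "fy", "cx", "cy" (pixels), "cam_to_world" (4x4, takes a point from camera to world coordinates). Camera axes: x right, y up, looking along -z (the intrinsics and any distortion apply to the point x, -y, -z); pixel columns grow to the right and rows downward; lengths in m; the calibration is good to about 2 mm. A picture is of the moment at which its call begins: read the wrist's pose just before it. camera_info takes no time and is no camera call; for the wrist camera it gives the pose at the moment of the call.
- manip.sign_off(): hands the job in, once; it reports no verdict.
The state is a dict: "clock": time; "q": joint angles; "joint_vel": joint speeds; "joint_efforts": joint torques, N m; "tool_pos": TCP position; "eef_rot": TCP orientation; "wrist_force": force on the tool from outside, world axes, zero at the start; "moment": the same for the moment, N m; "gripper_width": opening from 0.0 (shut) to 1.0 (fully open).
Only numpy, scipy, OpenCV 4.12 (cv2) and the standard library are available. Lean on these libraries where they do the work, as an engineer would, in place of code of your own. Each camera call takes 0.05 s, during which the arm holds its last target.

## Working session

There is one attempt and no reset: what is moved stays moved. The work goes in short steps, Python scripts to look and compute and a shell command to move; the robot and the scene stay as the last step left them, time stands still between calls to the robot, and variables do not carry over. Pictures are saved under pics/ and viewed, and the job is handed in when it is done.

```bash
ls; mkdir -p pics
python3 - <<'E'
from plant import manip,camera,camera_info
import cv2,numpy as np
np.set_printoptions(precision=4,suppress=True)
for n in ["scene","side","wrist"]:
    i=camera_info(n); print(n,i["fx"],i["fy"],i["cx"],i["cy"],[k for k in i]); print(np.array(i["cam_to_world"]))
    cv2.imwrite(f"pics/{n}0.png",camera(n))
print(manip.get_obs())
E
```

```text
pics
scene 448.1254096087837 448.1254096087837 254.31487783182004 189.81094305601525 ['fx', 'fy', 'cx', 'cy', 'cam_to_world']
[[ 0.8946 -0.3604  0.264   0.7827]
 [ 0.4466  0.7363 -0.5083 -0.6515]
 [-0.0112  0.5726  0.8197  1.1612]
 [ 0.      0.      0.      1.    ]]
side 496.55424479043074 496.55424479043074 255.81515603431626 197.7413578867318 ['fx', 'fy', 'cx', 'cy', 'cam_to_world']
[[ 0.93    0.1815 -0.3195 -0.0363]
 [-0.3674  0.4411 -0.8188 -1.1868]
 [-0.0077  0.8789  0.4769  0.7632]
 [ 0.      0.      0.      1.    ]]
wrist 342.2132132735244 342.2132132735244 256.4985606526538 189.05614371590866 ['fx', 'fy', 'cx', 'cy', 'cam_to_world']
[[ 0.4507  0.8564  0.2518  0.3116]
 [-0.8927  0.4328  0.1259 -0.4594]
 [-0.0012 -0.2815  0.9596  0.3832]
 [ 0.      0.      0.      1.    ]]
{'clock': 0.15, 'q': array([-75.5893,  21.8303,  74.3711,   0.0014,  83.8583, -12.3365]), 'joint_vel': array([-0.0386, -0.0089, -0.1892, -0.0317,  0.0033,  0.0285]), 'joint_efforts': array([  0.0016, -43.8081, -22.4616,   0.0713,   0.0343,  -0.0001]), 'tool_pos': array([ 0.2475, -0.4909,  0.2383]), 'eef_rot': array([[-0.0002,  0.4501, -0.893 ],
       [ 0.001 , -0.893 , -0.4501],
       [-1.    , -0.001 , -0.0002]]), 'wrist_force': array([-0.2243,  0.3778,  0.5514]), 'moment': array([ 0.0075, -0.0391,  0.0431]), 'gripper_width': 0.9997249644890641}
```

View pics/scene0.png

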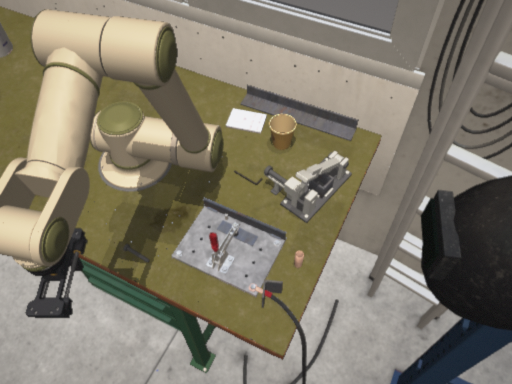

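View pics/side0.png

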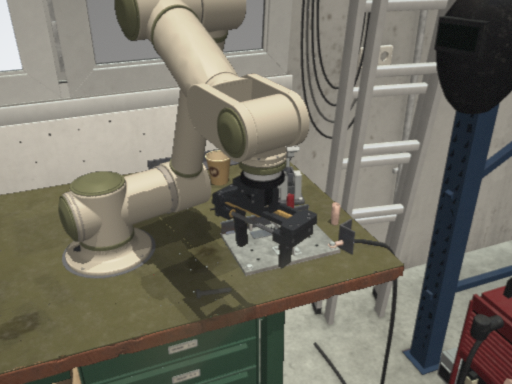

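View pics/wrist0.png

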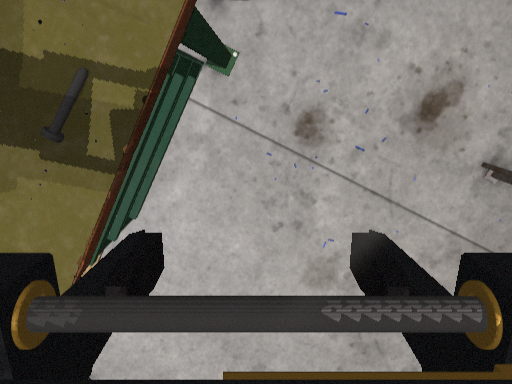

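The scene picture shows the jig around (312,187), the cup at (282,130), the hex key at (248,177), the nozzle at (299,258) and a clamp plate that isn't part of the job. The wrist view shows a loose smaller pin (decoy) on the bench at (65,105). I'll enlarge the jig next.

Run:
```python
import cv2
a=cv2.imread("pics/scene0.png")[140:230,225:365]
cv2.imwrite("pics/scene0z.png",cv2.resize(a,None,fx=5.6,fy=5.6,interpolation=cv2.INTER_CUBIC))
```

```text
(no output)
```

View pics/scene0z.png

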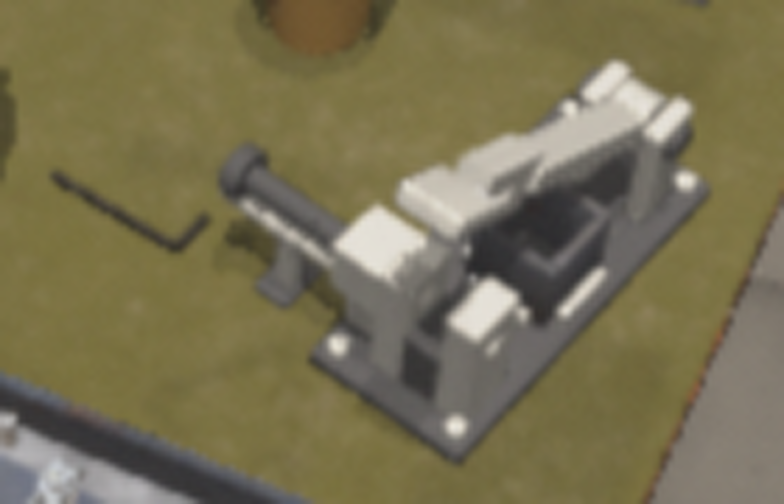

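```bash
cat > h.py <<'E'
import numpy as np, cv2
from plant import manip,camera,camera_info
from scipy.optimize import least_squares
np.set_printoptions(precision=4,suppress=True)
def proj(i,P):
    T=np.linalg.inv(np.array(i["cam_to_world"])); P=np.atleast_2d(P)
    p=P@T[:3,:3].T+T[:3,3]
    return np.c_[i["cx"]+i["fx"]*p[:,0]/-p[:,2], i["cy"]+i["fy"]*-p[:,1]/-p[:,2]]
def ray(i,u,v):
    T=np.array(i["cam_to_world"]); d=T[:3,:3]@np.array([(u-i["cx"])/i["fx"],-(v-i["cy"])/i["fy"],-1]); return T[:3,3],d
def at_z(i,u,v,z):
    o,d=ray(i,u,v); return o+d*(z-o[2])/d[2]
def jig2w(s,P):
    x,y,a=s; c,n=np.cos(a),np.sin(a); P=np.atleast_2d(P)
    return np.c_[x+c*P[:,0]-n*P[:,1], y+n*P[:,0]+c*P[:,1], P[:,2]]
E
python3 - <<'E'
from h import *
i=camera_info("scene")
z=lambda u,v:((u+.5)/5.6-.5+225,(v+.5)/5.6-.5+140)
J=np.array([[120,52,12],[120,-52,12],[-120,52,12],[93,-62,92],[57,-62,92],[93,12,94],[57,12,94],[57,32,94],[93,32,94]])/1e3
U=np.array([z(*p) for p in [(460,452),(313,352),(708,185),(335,245),(378,207),(450,315),(487,280),(520,300),(480,340)]])
f=lambda s:(proj(i,jig2w(s,J))-U).ravel()
c=at_z(i,312,187,.03)
r=least_squares(f,[c[0],c[1],-2.4]);print(r.x,np.degrees(r.x[2])); print(r.fun.reshape(-1,2))
s=r.x
T=jig2w(s,[[.075,-.062,.074],[.075,-.13,.074],[-.095,0,.074]]);print(T)
R=np.array([[np.cos(s[2]),-np.sin(s[2])],[np.sin(s[2]),np.cos(s[2])]])
# pin head
print("head jig",[((at_z(i,*z(u,v),.074)[:2]-s[:2])@R) for u,v in [(243,172)]])
for n,p in [("cup",(310,50)),("hex",(180,245)),("hexend",(55,175)),("hexend2",(207,217)),("restfoot",(280,298))]:
    w=at_z(i,*z(*p),0); print(n,w,(w[:2]-s[:2])@R)
w=at_z(i,299,264,0);print("nozzle",w,(w[:2]-s[:2])@R)
# strap angle: tab top end corners
for a in np.arange(.3,.9,.1):
    P=[[-.095+x*np.cos(a)-.008*np.sin(a),y,.074+x*np.sin(a)+.008*np.cos(a)] for x,y in [(.231,-.019),(.231,.019)]]
    q=proj(i,jig2w(s,P)); print(round(a,2),((q-[225,140])*5.6).ravel())
E
```

```text
[ 0.587   0.1491 -1.8011] -103.1982796622027
[[ 1.0789  3.6158]
 [-0.3913  2.8206]
 [ 0.8562  1.197 ]
 [-0.3907 -0.6556]
 [-0.6852 -1.4641]
 [-0.4673 -0.3572]
 [ 0.2298 -2.0252]
 [-0.0167 -2.0219]
 [-0.1518 -1.157 ]]
[[0.5095 0.0903 0.074 ]
 [0.4433 0.1058 0.074 ]
 [0.6087 0.2416 0.074 ]]
head jig [array([ 0.0762, -0.1356])]
cup [0.4105 0.2587 0.    ] [-0.0664 -0.1968]
hex [0.4044 0.0945 0.    ] [ 0.0949 -0.1653]
hexend [0.3168 0.1075 0.    ] [ 0.1023 -0.2536]
hexend2 [0.4095 0.119  0.    ] [ 0.0698 -0.1659]
restfoot [0.4711 0.0863 0.    ] [ 0.0877 -0.0985]
nozzle [ 0.6367 -0.105   0.    ] [0.2361 0.1064]
0.3 [367.1678 253.5442 429.2893 293.5949]
0.4 [380.288  216.9329 443.269  257.011 ]
0.5 [396.1712 178.0342 459.9731 218.0562]
0.6 [414.6692 137.3445 479.2408 177.2267]
0.7 [435.5752  95.4209 500.8519 135.0812]
0.8 [458.6247  52.8685 524.5294  92.2286]
0.9 [483.5009  10.3254 549.9445  49.3129]
```

Run:
```python
from h import *
i=camera_info("scene")
z=lambda u,v:((u+.5)/5.6-.5+225,(v+.5)/5.6-.5+140)
J=np.array([[120,52,12],[120,-52,12],[-120,52,12],[93,-62,92],[57,-62,92],[93,12,94],[57,12,94],[57,32,94],[93,32,94]])/1e3
U=np.array([z(*p) for p in [(460,452),(313,352),(708,185),(335,245),(378,207),(450,315),(487,280),(520,300),(480,340)]])
f=lambda s:(proj(i,jig2w(s[:3],J)+[0,0,s[3]])-U).ravel()
r=least_squares(f,[.587,.149,-1.8,0]);print(r.x); print(r.fun.reshape(-1,2))
P=jig2w(r.x[:3],J);print(P)
# robot base as check: center circle on z=0
print(at_z(i,134,172,0), proj(i,[[0,0,0]]))
```

```text
[ 0.5776  0.1836 -1.8079 -0.0516]
[[ 0.8393  2.2723]
 [ 0.7215  2.1842]
 [-0.7915  2.2861]
 [ 0.6447 -0.2721]
 [ 0.0698 -0.7039]
 [-0.4575 -0.4527]
 [-0.0289 -1.716 ]
 [-0.5621 -1.8467]
 [-0.4323 -1.3943]]
[[0.6    0.0547 0.012 ]
 [0.4989 0.0792 0.012 ]
 [0.6563 0.288  0.012 ]
 [0.4955 0.1077 0.092 ]
 [0.504  0.1427 0.092 ]
 [0.5674 0.0904 0.094 ]
 [0.5759 0.1254 0.094 ]
 [0.5953 0.1207 0.094 ]
 [0.5869 0.0857 0.094 ]]
[ 0.0244 -0.0407  0.    ] [[135.1    160.6646]]
```

```bash
python3 -m handwheel '[[20,30,20,0,0,0],[40,60,40,0,0,0],[60,90,60,0,0,0],[80,120,75,0,0,-5],[100,150,90,0,0,-10],[120,185,100,0,0,-15],[140,220,110,0,0,-20],[160,255,120,0,0,-25],[180,290,120,0,0,-30],[190,320,120,0,0,-30]]' 0
python3 -m handwheel '[[10,35,0,0,0,0],[20,70,0,0,0,0],[30,105,0,0,0,0],[35,140,0,0,0,-2],[40,175,0,0,0,-4],[45,210,0,0,0,-6],[50,245,0,0,0,-8],[55,280,0,0,0,-10],[60,310,0,0,0,-10],[60,330,0,0,0,-10]]'
cat > look.py <<'E'
import sys
from h import *
n,o=sys.argv[1:3]
i=camera_info(n); im=camera(n); cv2.imwrite(f"pics/{o}.png",im); np.save(f"pics/{o}.npy",i,allow_pickle=True)
b=manip.get_obs(); print(b["clock"],b["tool_pos"],b["q"],b["wrist_force"])
if len(sys.argv)>3:
    x0,x1,y0,y1=map(int,sys.argv[3:7]); k=min(800/(x1-x0),600/(y1-y0))
else: x0,x1,y0,y1=0,512,0,384;k=1.5625
cv2.imwrite(f"pics/{o}z.png",cv2.resize(im[y0:y1,x0:x1],None,fx=k,fy=k,interpolation=cv2.INTER_CUBIC)); print("k",k)
E
python3 look.py wrist w1
```

```text
clock: 0.98
tool_pos: [0.4387, -0.1689, 0.359]
eef_rot: [[0.001, -0.06, -0.998], [-0.0, -0.998, 0.06], [-1.0, 0.0, -0.001]]
wrist_force: [0.4, 0.6, -0.2]
gripper_width: 0.265
clock: 1.82
tool_pos: [0.4976, 0.1615, 0.3582]
eef_rot: [[-0.001, -0.228, -0.974], [0.0, -0.974, 0.228], [-1.0, -0.0, 0.001]]
wrist_force: [0.9, -0.7, -0.3]
gripper_width: 0.003
1.8667 [0.4971 0.1633 0.3582] [  5.1711  15.8311  63.8652   0.0839 100.3616 108.2227] [-2.1873  2.0817 -0.2573]
k 1.5625
```

View pics/w1z.png

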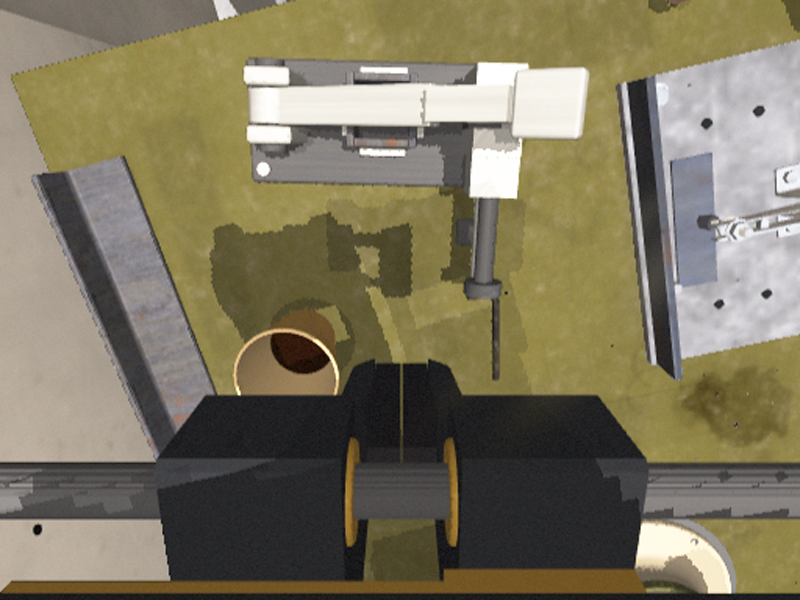

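```bash
cat > fit1.py <<'E'
from h import *
i=np.load("pics/w1.npy",allow_pickle=True).item()
k=1.5625; z=lambda p:((p[0]+.5)/k-.5,(p[1]+.5)/k-.5)
J=np.array([[-120,-52,12],[-120,52,12],[93,-62,92],[57,-62,92],[57,32,94],[93,32,94]])/1e3
U=np.array([z(p) for p in [(254,183),(250,60),(517,197),(470,194),(478,63),(527,64)]])
tabU=np.array([z(p) for p in [(512,134),(584,138),(588,69),(519,68)]])
tl=[(.191,-.019),(.231,-.019),(.231,.019),(.191,.019)]
def tab(a): return np.array([[-.095+x*np.cos(a)-.008*np.sin(a),y,.074+x*np.sin(a)+.008*np.cos(a)] for x,y in tl])
def f(s,zo=0): return np.r_[(proj(i,jig2w(s[:3],J)+[0,0,s[4] if len(s)>4 else 0])-U).ravel(),(proj(i,jig2w(s[:3],tab(s[3])))-tabU).ravel()]
for s0 in ([.587,.149,-1.8,.5],):
    r=least_squares(f,s0);print(r.x,np.degrees(r.x[2])); print(r.fun.reshape(-1,2)); s=r.x
print("x dir",jig2w([0,0,s[2]],[[1,0,0],[0,1,0]]))
print("mouth",jig2w(s[:3],[[.075,-.062,.074]]),"tab",jig2w(s[:3],[[-.095+.211*np.cos(s[3])-.008*np.sin(s[3]),0,.074+.211*np.sin(s[3])+.008*np.cos(s[3])]]),"tabdown",jig2w(s[:3],[[.116,0,.082]]))
R=np.array([[np.cos(s[2]),-np.sin(s[2])],[np.sin(s[2]),np.cos(s[2])]])
for n,p,h in [("headtop outer",(483,298),.074),("headL",(464,290),.074),("headR",(502,290),.074),("bar end",(496,380),.057),("cup",(290,370),.098)]:
    w=at_z(i,*z(p),h);print(n,w,(w[:2]-s[:2])@R)
si=camera_info("scene");print((proj(si,jig2w(s[:3],J))-[225,140])*5.6)
E
python3 fit1.py
```

```text
[ 0.5861  0.1456 -1.7792  0.4325] -101.94191885325384
[[ 5.6156 -1.3778]
 [ 0.8133 -2.9056]
 [ 0.3721 -0.3226]
 [ 0.1183  2.223 ]
 [-3.4113  0.2544]
 [-2.1503 -1.1099]
 [ 1.7542  2.5657]
 [-0.6422 -0.8488]
 [ 0.0701 -1.7823]
 [-1.1012  2.0606]]
x dir [[-0.2069 -0.9784  0.    ]
 [ 0.9784 -0.2069  0.    ]]
mouth [[0.5099 0.085  0.074 ]] tab [[0.5668 0.0544 0.1697]] tabdown [[0.5621 0.0321 0.082 ]]
headtop outer [0.4271 0.1063 0.074 ] [ 0.0713 -0.1475]
headL [0.4375 0.1205 0.074 ] [ 0.0553 -0.1402]
headR [0.4303 0.0896 0.074 ] [ 0.087  -0.1408]
bar end [0.342  0.1077 0.057 ] [ 0.0876 -0.231 ]
cup [0.4101 0.2747 0.098 ] [-0.0899 -0.199 ]
[[551.2809 102.456 ]
 [704.0478 189.7612]
 [327.722  246.9562]
 [367.9966 203.4965]
 [516.2    291.1854]
 [476.6446 336.9542]]
```

```bash
python3 look.py wrist w2 140 400 20 215
```

```text
1.9167 [0.4972 0.1613 0.3582] [  4.9675  15.7708  63.9375   0.0245 100.344  108.0067] [ 0.3261 -1.0515 -0.8413]
k 3.076923076923077
```

View pics/w2z.png

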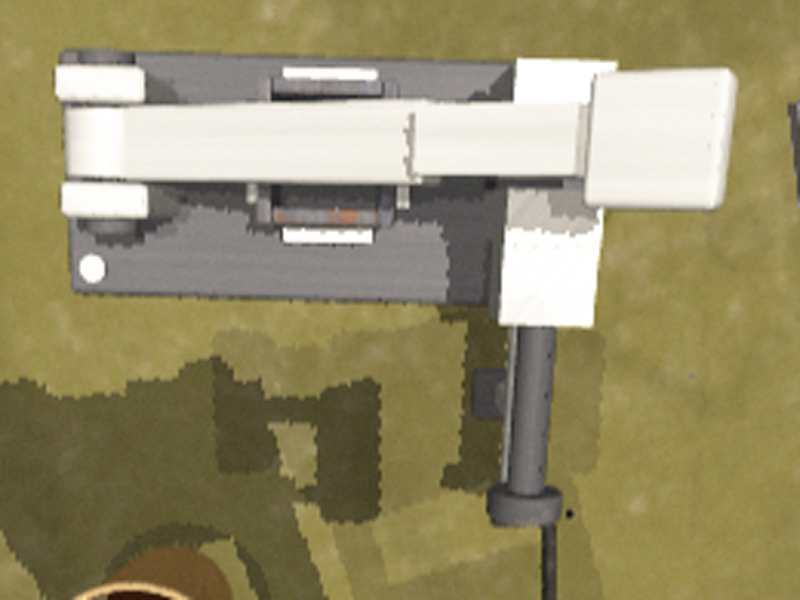

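```bash
sed -i 's#pics/w1.npy#pics/w2.npy#; s#^k=1.5625.*#k=800/260; z=lambda p:((p[0]+.5)/k-.5+140,(p[1]+.5)/k-.5+20)#; s#\[(254,183).*\]\])#X#' fit1.py
python3 - <<'E'
s=open('fit1.py').read().split('\n')
for n,l in enumerate(s):
    if l.startswith('U='): s[n]='U=np.array([z(p) for p in [(73,294),(64,50),(594,327),(498,322),(517,58),(616,62)]])'
    if l.startswith('tabU='): s[n]='tabU=np.array([z(p) for p in [(584,205),(722,210),(738,68),(597,66)]])'
    if l.startswith('for n,p,h'): s[n]='for n,p,h in [("headtop outer",(523,523),.074),("headL",(487,505),.074),("headR",(561,505),.074),("inner",(526,487),.09)]:'
open('fit1.py','w').write('\n'.join(s))
E
python3 fit1.py
```

```text
[ 0.5865  0.1454 -1.7854  0.4488] -102.2979074306897
[[ 5.8071 -1.471 ]
 [ 2.0819 -2.6738]
 [-0.1207 -0.9341]
 [ 0.7212  1.0588]
 [-3.0352  0.881 ]
 [-2.5565 -0.8545]
 [ 1.0734  0.9908]
 [ 0.2744 -1.1813]
 [-1.1826 -0.6873]
 [-1.1181  2.9732]]
x dir [[-0.213  -0.9771  0.    ]
 [ 0.9771 -0.213   0.    ]]
mouth [[0.51   0.0854 0.074 ]] tab [[0.567  0.0559 0.1727]] tabdown [[0.5618 0.0321 0.082 ]]
headtop outer [0.4277 0.1072 0.074 ] [ 0.0711 -0.1471]
headL [0.4389 0.1206 0.074 ] [ 0.0557 -0.139 ]
headR [0.4319 0.0902 0.074 ] [ 0.087  -0.1393]
inner [0.4476 0.1047 0.09  ] [ 0.0694 -0.1271]
[[553.2391 103.1783]
 [705.4935 191.2341]
 [327.8949 246.4554]
 [368.5037 203.2169]
 [516.0728 291.6228]
 [476.1482 337.1764]]
```

```bash
cat > fit2.py <<'E'
from h import *
def projd(i,P,k1):
    T=np.linalg.inv(np.array(i["cam_to_world"])); p=np.atleast_2d(P)@T[:3,:3].T+T[:3,3]
    x=p[:,0]/-p[:,2]; y=-p[:,1]/-p[:,2]; q=1+k1*(x*x+y*y)
    return np.c_[i["cx"]+i["fx"]*x*q,i["cy"]+i["fy"]*y*q]
wi=np.load("pics/w2.npy",allow_pickle=True).item(); si=camera_info("scene")
k=800/260; zw=lambda p:((p[0]+.5)/k-.5+140,(p[1]+.5)/k-.5+20)
zs=lambda p:((p[0]+.5)/5.6-.5+225,(p[1]+.5)/5.6-.5+140)
tl=[(.191,-.019),(.231,-.019),(.231,.019),(.191,.019)]
def tab(a): return np.array([[-.095+x*np.cos(a)-.008*np.sin(a),y,.074+x*np.sin(a)+.008*np.cos(a)] for x,y in tl])
JB=np.array([[-120,-52,12],[-120,52,12],[93,-62,92],[57,-62,92],[57,32,94],[93,32,94]])/1e3
UW=np.array([zw(p) for p in [(73,294),(64,50),(594,327),(498,322),(517,58),(616,62)]])
TW=np.array([zw(p) for p in [(584,205),(722,210),(738,68),(597,66)]])
JS=np.array([[120,52,12],[120,-52,12],[-120,52,12],[93,-62,92],[57,-62,92],[93,12,94],[57,12,94],[57,32,94],[93,32,94]])/1e3
US=np.array([zs(p) for p in [(460,452),(313,352),(708,185),(335,245),(378,207),(450,315),(487,280),(520,300),(480,340)]])
TS=np.array([zs(p) for p in [(398,190),(457,225)]])
def f(s,full=True):
    x,y,a,t,dz,kw,ks,bx=s
    o=np.array([0,0,dz]); b=np.array([bx,0,0])
    A=JB.copy();A[:2]+=b; B=JS.copy(); B[:3]+=b
    return np.r_[(projd(wi,jig2w(s[:3],A)+o,kw)-UW).ravel(),(projd(wi,jig2w(s[:3],tab(t))+o,kw)-TW).ravel(),
     (projd(si,jig2w(s[:3],B)+o,ks)-US).ravel(),(projd(si,jig2w(s[:3],tab(t)[1:3])+o,ks)-TS).ravel()]
for free in ([0,1,2,3],[0,1,2,3,4],[0,1,2,3,5,6],[0,1,2,3,4,5,6],[0,1,2,3,4,5,6,7]):
    s0=np.array([.587,.146,-1.785,.45,0,0,0,0])
    def g(v): s=s0.copy(); s[free]=v; return f(s)
    r=least_squares(g,s0[free],x_scale=[.1]*len(free)); print(free,r.x,"rms",np.sqrt((r.fun**2).mean()))
print(r.fun.reshape(-1,2))
E
python3 fit2.py
```

```text
[0, 1, 2, 3] [ 0.5864  0.1452 -1.7878  0.474 ] rms 1.876821108334276
[0, 1, 2, 3, 4] [ 0.5864  0.146  -1.7874  0.4729  0.0066] rms 1.5830043726428713
[0, 1, 2, 3, 5, 6] [ 0.5851  0.146  -1.785   0.4753  0.0551  0.1045] rms 1.7912962156375634
[0, 1, 2, 3, 4, 5, 6] [ 0.5875  0.1456 -1.7898  0.4711  0.0089 -0.0427 -0.2873] rms 1.5484879573324797
[0, 1, 2, 3, 4, 5, 6, 7] [ 0.588   0.1434 -1.7924  0.4874  0.0067 -0.077  -0.4647 -0.0075] rms 1.2183012924128065
[[ 0.8687 -2.3374]
 [-1.3821 -2.0069]
 [ 1.678  -0.9521]
 [ 2.3455  0.6644]
 [-1.2817  1.1477]
 [-1.0285  0.1106]
 [ 1.0442  0.5496]
 [ 0.7202 -0.8212]
 [-1.3039 -0.5443]
 [-1.355   2.2448]
 [ 2.1664  2.1562]
 [ 0.8218  1.7966]
 [-0.3356  0.0183]
 [-0.7511 -0.1677]
 [-1.1473 -1.0505]
 [-0.7883  0.037 ]
 [-0.2726 -1.6961]
 [-0.5902 -1.7355]
 [-0.5175 -0.8113]
 [-0.6055 -0.3859]
 [ 0.232   0.4805]]
```

```bash
python3 -m handwheel '[[10,-20,-20,0,0,0],[20,-40,-40,0,0,0],[30,-60,-60,0,0,0],[45,-80,-85,0,0,0],[60,-100,-110,0,0,0.7],[68,-111,-130,0,0,0.7],[68,-111,-145,0,0,0.7],[68,-111,-150,0,0,0.7],[68,-111,-150,0,0,0.7],[68,-111,-150,0,0,0.7]]' 0 30
python3 look.py scene s1 225 365 130 235; python3 look.py side d1 150 350 130 280
```

```text
clock: 2.75
tool_pos: [0.5655, 0.0476, 0.2096]
eef_rot: [[0.001, -0.218, -0.976], [-0.0, -0.976, 0.218], [-1.0, -0.0, -0.001]]
wrist_force: [0.3, -0.3, 0.3]
gripper_width: 0.006
2.8 [0.5657 0.0479 0.21  ] [-7.1083 24.7755 74.4097 -0.0003 80.7039 95.4307] [0.3547 0.3046 0.2947]
k 5.714285714285714
2.85 [0.5657 0.048  0.2101] [-7.0966 24.7652 74.4067 -0.0015 80.6951 95.4332] [-0.0596 -0.1259 -0.5618]
k 4.0
```

View pics/s1z.png

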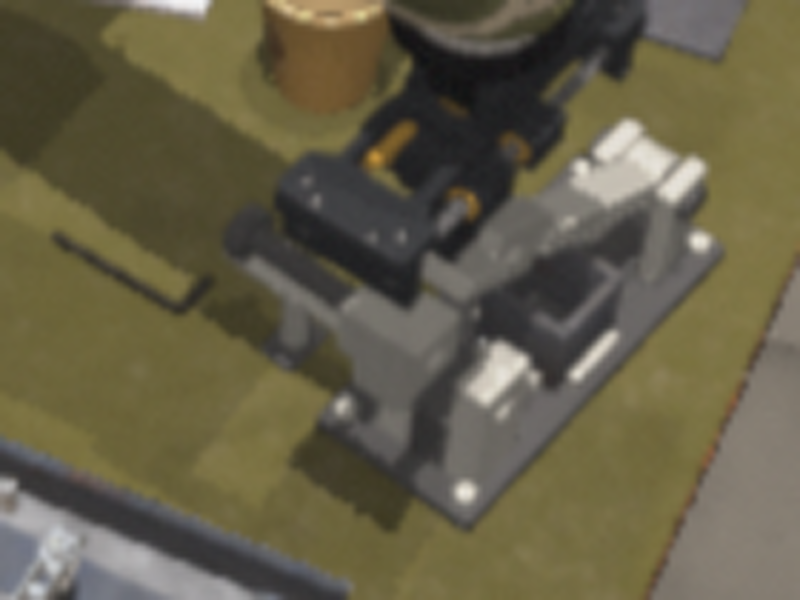

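View pics/d1z.png

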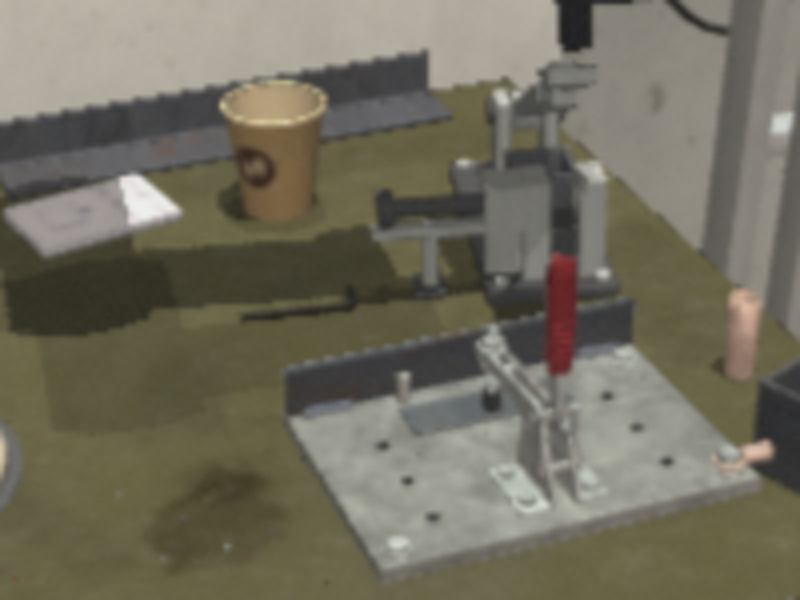

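```bash
python3 -m handwheel '[[0,-1,-8,0,0,0],[0,-2,-16,0,0,0],[0,-3,-24,0,0,0],[-1,-5,-34,0,0,0],[-1,-7,-44,0,0,0],[-2,-9,-54,0,0,0],[-2,-11,-64,0,0,0],[-3,-13,-74,0,0,0],[-3,-14,-82,0,0,0],[-3,-15,-90,0,0,0]]'
python3 look.py side d2 270 310 130 160
```

```text
clock: 3.68
tool_pos: [0.5623, 0.0327, 0.1177]
eef_rot: [[-0.001, -0.217, -0.976], [0.0, -0.976, 0.217], [-1.0, 0.0, 0.001]]
wrist_force: [0.7, -1.0, 0.6]
gripper_width: 0.009
3.7333 [0.5618 0.0327 0.1163] [-8.718  29.7803 82.8086  0.0051 67.576  93.8469] [-0.7029  0.4052 -1.3598]
k 20.0
```

```bash
python3 look.py side d3 240 320 120 210
```

```text
3.7833 [0.562  0.0328 0.1173] [-8.7078 29.7256 82.7319  0.0103 67.6868 93.8596] [ 0.4773 -0.1163  0.4881]
k 6.666666666666667
```

View pics/d3z.png

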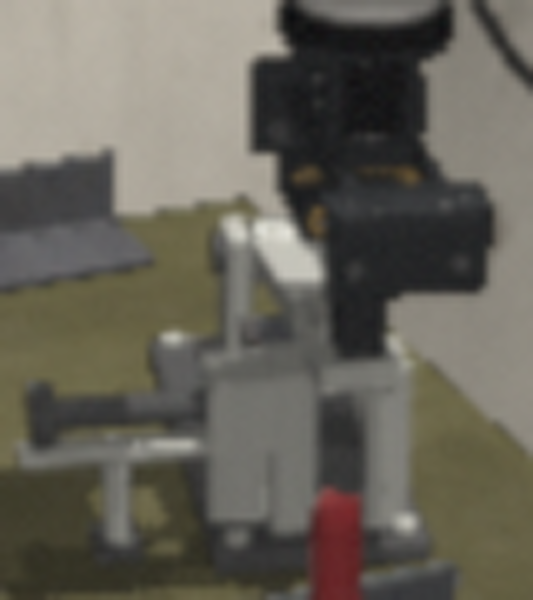

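```bash
python3 -m handwheel '[[0,0,-5,0,0,0],[0,0,-10,0,0,0],[0,0,-15,0,0,0],[0,0,-20,0,0,0],[0,0,-24,0,0,0],[0,0,-28,0,0,0],[0,0,-31,0,0,0],[0,0,-33,0,0,0],[0,0,-34,0,0,0],[0,0,-34,0,0,0]]'
```

```text
clock: 4.62
tool_pos: [0.5624, 0.0329, 0.0845]
eef_rot: [[-0.0, -0.217, -0.976], [0.0, -0.976, 0.217], [-1.0, -0.0, 0.0]]
wrist_force: [-0.1, 0.2, 0.5]
gripper_width: 0.003
```

```bash
python3 -m handwheel '[[0,0,-1,0,0,0],[0,0,-1,0,0,0],[0,0,-2,0,0,0],[0,0,-2,0,0,0],[0,0,-3,0,0,0],[0,0,-3,0,0,0],[0,0,-4,0,0,0],[0,0,-4,0,0,0],[0,0,-4,0,0,0],[0,0,-4,0,0,0]]'
python3 look.py side d4 240 320 120 210
```

```text
clock: 5.45
tool_pos: [0.5626, 0.0329, 0.0823]
eef_rot: [[0.001, -0.217, -0.976], [-0.0, -0.976, 0.217], [-1.0, 0.0, -0.001]]
wrist_force: [-4.8, 1.0, 13.6]
gripper_width: 0.0
5.5 [0.5626 0.0329 0.0823] [-8.6855 32.1968 85.0637 -0.008  62.6594 93.8596] [-5.1624 -0.0734 13.6448]
k 6.666666666666667
```

View pics/d4z.png

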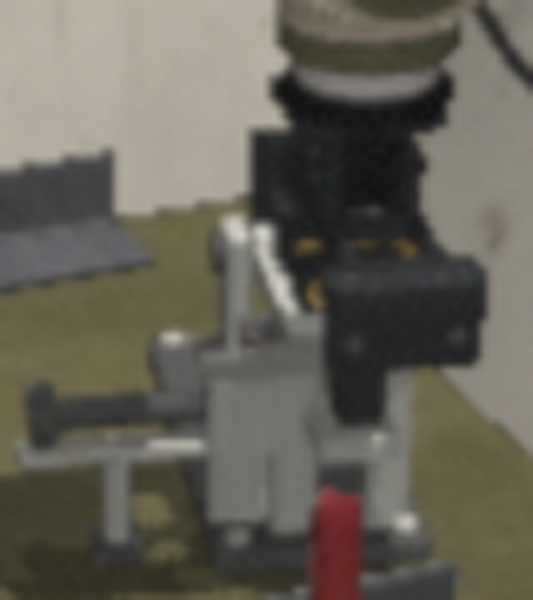

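```bash
python3 -m handwheel '[[0,0,10,0,0,0],[0,0,30,0,0,0],[0,0,60,0,0,0],[-20,9,90,0,0,0],[-50,23,110,0,0,0],[-80,37,120,0,0,0],[-110,51,120,0,0,0],[-140,65,120,0,0,0],[-167,78,120,0,0,0],[-167,78,120,0,0,0]]'
python3 look.py side d5 220 330 130 220;python3 look.py wrist w5
```

```text
clock: 6.33
tool_pos: [0.3912, 0.1125, 0.2011]
eef_rot: [[-0.002, -0.215, -0.977], [0.001, -0.977, 0.215], [-1.0, -0.0, 0.002]]
wrist_force: [0.9, 0.2, 0.3]
gripper_width: 0.008
6.3833 [0.3938 0.1117 0.2014] [ -0.8473   9.7823  98.517    0.0089  71.6683 101.5943] [ 0.598  -0.009  -0.0221]
k 6.666666666666667
6.4333 [0.3954 0.1111 0.2014] [ -0.9236   9.8992  98.3671  -0.0026  71.6495 101.5712] [-0.1105  0.2412  0.2978]
k 1.5625
```

View pics/d5z.png

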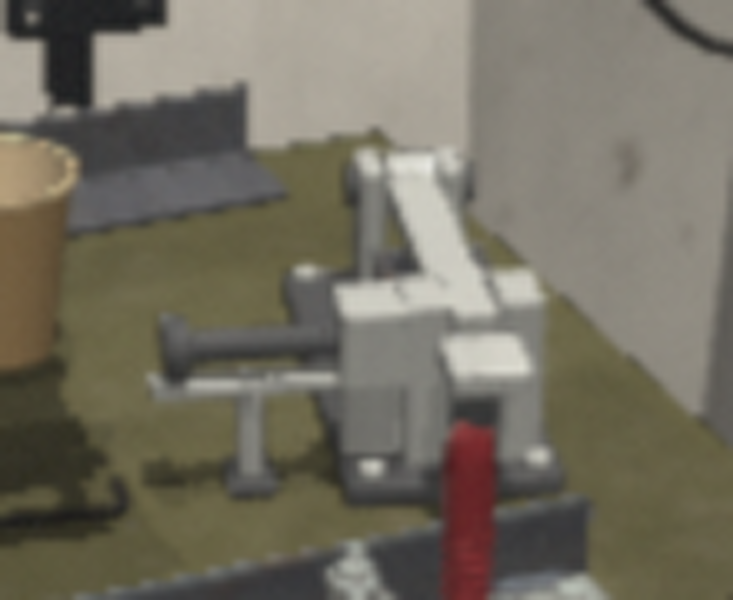

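View pics/w5z.png

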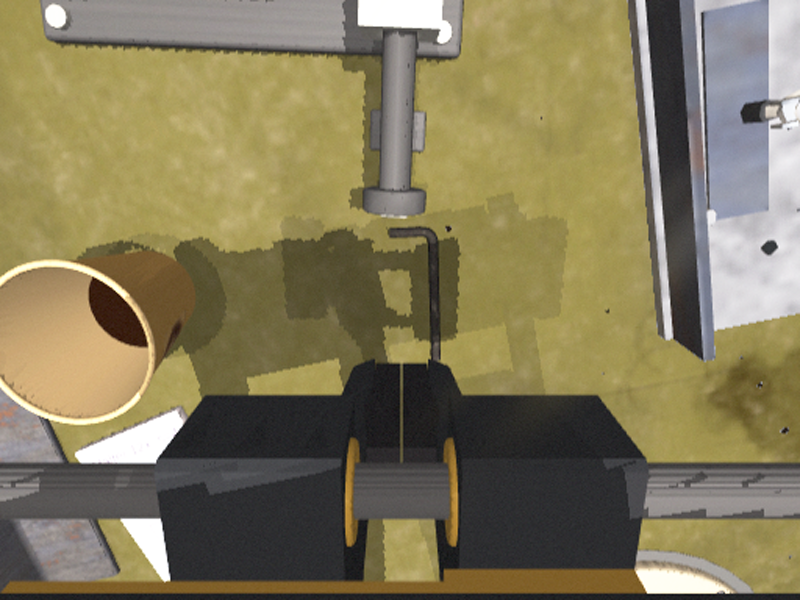

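```bash
python3 -m handwheel '[[0,0,-20,0,0,0],[0,0,-40,0,0,0],[0,1,-60,0,0,0],[0,2,-80,0,0,0],[0,2,-100,0,0,0],[0,2,-115,0,0,0],[0,2,-125,0,0,0],[0,2,-132,0,0,0],[0,2,-135,0,0,0],[0,2,-135,0,0,0]]'
python3 look.py side d6 190 330 130 230;python3 look.py scene s6 225 365 130 235
```

```text
clock: 7.27
tool_pos: [0.3961, 0.1126, 0.0654]
eef_rot: [[-0.001, -0.218, -0.976], [-0.0, -0.976, 0.218], [-1.0, 0.0, 0.001]]
wrist_force: [0.3, -0.2, -0.5]
gripper_width: 0.003
7.3167 [0.3961 0.1127 0.0658] [ -0.7028  22.2186 109.824    0.0008  47.943  101.8741] [-0.0098  0.2081  0.1122]
k 5.714285714285714
7.3667 [0.3961 0.1127 0.0661] [ -0.6909  22.1784 109.8248  -0.0023  47.9447 101.8741] [-0.0085 -0.3701 -0.826 ]
k 5.714285714285714
```

View pics/d6z.png

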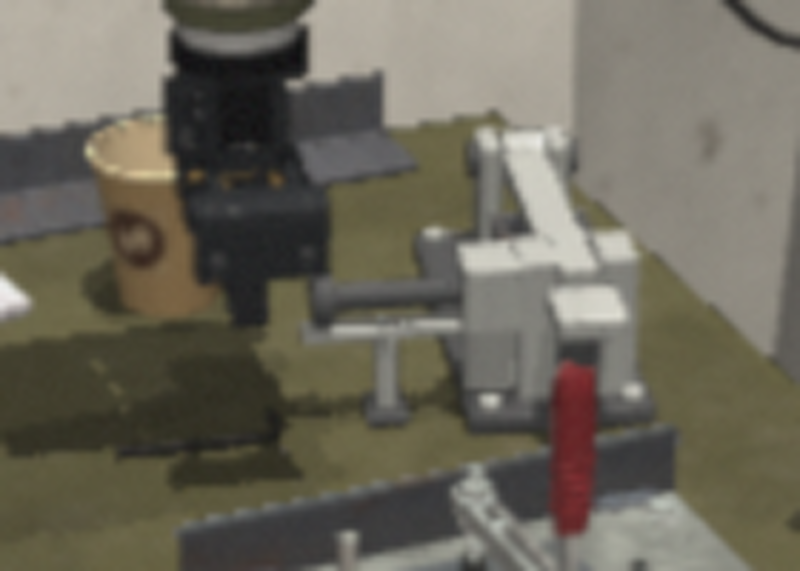

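View pics/s6z.png

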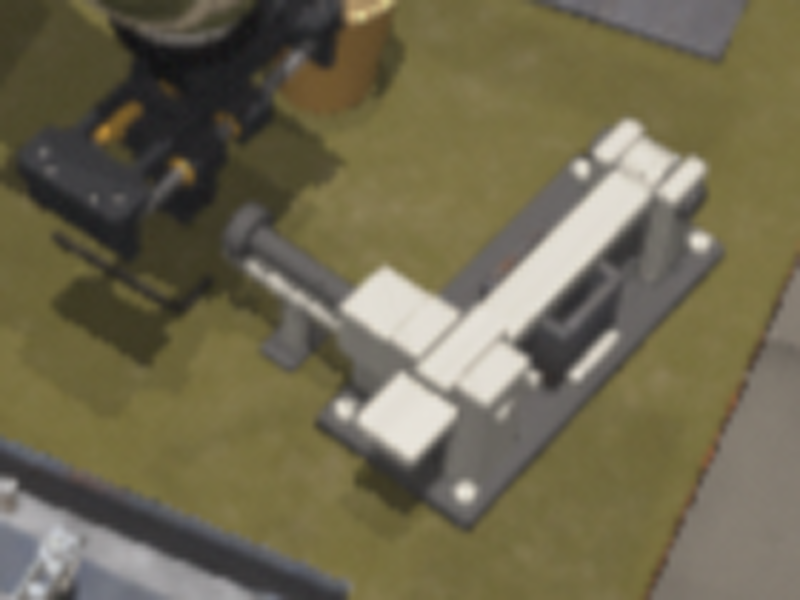

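```bash
python3 -m handwheel '[[5,-1,0,0,0,0],[10,-2,0,0,0,0],[15,-3,0,0,0,0],[20,-4,0,0,0,0],[24,-5,0,0,0,0],[28,-6,0,0,0,0],[32,-7,0,0,0,0],[36,-8,0,0,0,0],[40,-9,0,0,0,0],[44,-10,0,0,0,0]]'
python3 look.py side d7 190 330 130 230
```

```text
clock: 8.2
tool_pos: [0.4398, 0.1028, 0.0657]
eef_rot: [[-0.0, -0.217, -0.976], [-0.0, -0.976, 0.217], [-1.0, 0.0, 0.0]]
wrist_force: [-1.5, 0.4, -1.5]
gripper_width: 0.006
8.25 [0.4407 0.1026 0.0658] [ -1.947   25.1588 103.7287  -0.0005  51.0631 100.621 ] [ 0.1931  0.3096 -0.279 ]
k 5.714285714285714
```

View pics/d7z.png

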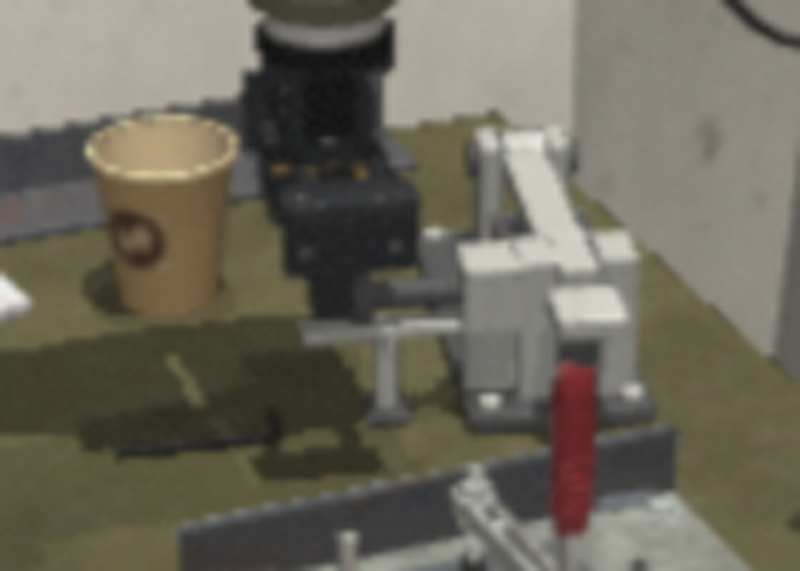

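```bash
python3 -m handwheel '[[4,-1,0,0,0,0],[8,-2,0,0,0,0],[12,-3,0,0,0,0],[16,-4,0,0,0,0],[20,-4,0,0,0,0],[24,-5,0,0,0,0],[28,-6,0,0,0,0],[32,-7,0,0,0,0],[36,-8,0,0,0,0],[40,-9,0,0,0,0]]'
python3 look.py side d8 220 310 140 210
```

```text
clock: 9.08
tool_pos: [0.4798, 0.0937, 0.0657]
eef_rot: [[-0.0, -0.217, -0.976], [-0.0, -0.976, 0.217], [-1.0, 0.0, 0.0]]
wrist_force: [-2.2, -1.2, -0.1]
gripper_width: 0.008
9.1333 [0.4807 0.0935 0.0658] [-2.8717 27.8852 97.9728  0.     54.0814 99.6991] [-1.0988 -0.2181 -0.6339]
k 8.571428571428571
```

View pics/d8z.png

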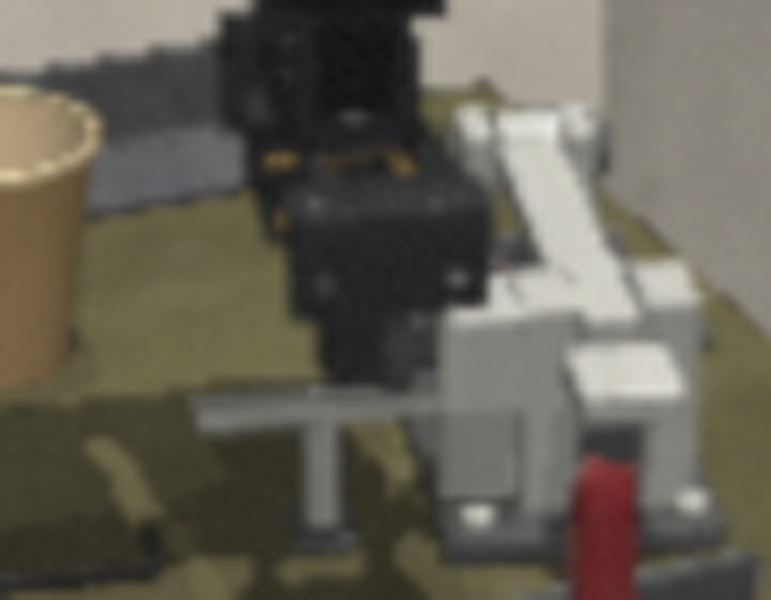

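Pin head shows at (405,345), close to the collar face at (443,360), with little force. I'll push the rest in small steps.

```bash
python3 -m handwheel '[[1,0,0,0,0,0],[2,0,0,0,0,0],[3,-1,0,0,0,0],[4,-1,0,0,0,0],[5,-1,0,0,0,0],[6,-1,0,0,0,0],[7,-2,0,0,0,0],[7,-2,0,0,0,0],[7,-2,0,0,0,0],[7,-2,0,0,0,0]]'
```

```text
clock: 9.97
tool_pos: [0.4868, 0.0919, 0.0658]
eef_rot: [[0.001, -0.217, -0.976], [0.0, -0.976, 0.217], [-1.0, -0.0, -0.001]]
wrist_force: [-0.3, -0.5, -1.0]
gripper_width: 0.001
```

```bash
python3 -m handwheel '[[1,0,0,0,0,0],[2,0,0,0,0,0],[3,-1,0,0,0,0],[4,-1,0,0,0,0],[4,-1,0,0,0,0],[5,-1,0,0,0,0],[5,-1,0,0,0,0],[6,-1,0,0,0,0],[6,-1,0,0,0,0],[6,-1,0,0,0,0]]'
python3 look.py side d9 220 310 140 210
```

```text
clock: 10.8
tool_pos: [0.4884, 0.0914, 0.0654]
eef_rot: [[-0.01, -0.217, -0.976], [0.001, -0.976, 0.217], [-1.0, 0.001, 0.01]]
wrist_force: [-18.8, 1.3, 11.5]
gripper_width: 0.0
10.85 [0.4884 0.0914 0.0654] [-3.0804 28.6401 96.4601  0.0155 55.4571 99.4547] [-17.6059   0.6875  12.3399]
k 8.571428571428571
```

View pics/d9z.png

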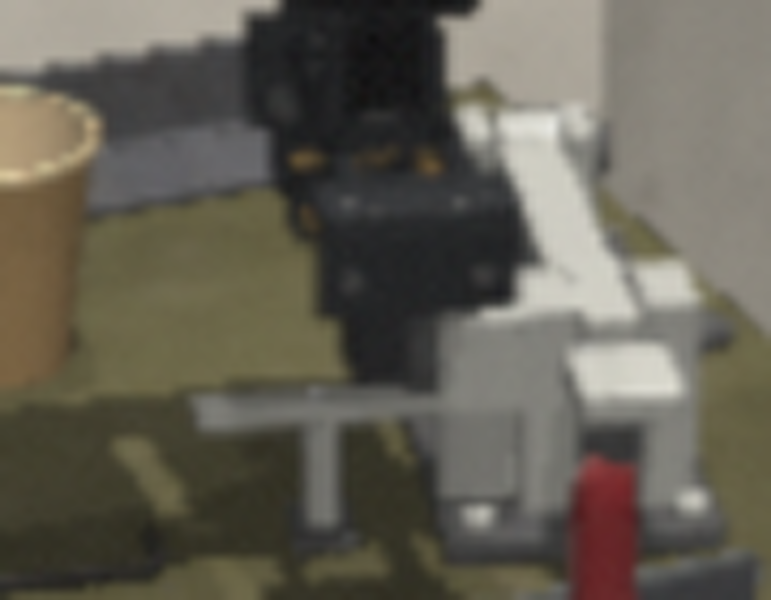

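```bash
python3 -m handwheel '[[-6,1,0,0,0,0],[-10,2,0,0,0,0],[-15,3,0,0,0,0],[-25,5,0,0,0,0],[-35,8,10,0,0,0],[-50,11,30,0,0,0],[-65,14,60,0,0,0],[-80,18,90,0,0,0],[-95,20,120,0,0,0],[-95,20,130,0,0,0]]'
python3 look.py side d10 220 310 140 210;python3 look.py wrist w10;python3 look.py scene s10 225 365 130 235
```

```text
clock: 11.68
tool_pos: [0.3966, 0.1114, 0.1993]
eef_rot: [[0.005, -0.216, -0.976], [0.0, -0.976, 0.216], [-1.0, -0.001, -0.005]]
wrist_force: [0.9, -0.3, 0.6]
gripper_width: 0.002
11.7333 [0.398  0.1112 0.1996] [ -0.9145  10.126   98.4065   0.001   71.0308 101.5998] [0.8427 0.2819 1.3034]
k 8.571428571428571
11.7833 [0.3982 0.111  0.1976] [ -0.9388  10.3176  98.5328   0.0012  70.8274 101.5948] [ 0.9286 -0.2021  0.1525]
k 1.5625
11.8333 [0.3978 0.1109 0.1961] [ -0.9546  10.4596  98.6355   0.0005  70.7605 101.5931] [-0.0804  0.977  -0.3658]
k 5.714285714285714
```

View pics/d10z.png

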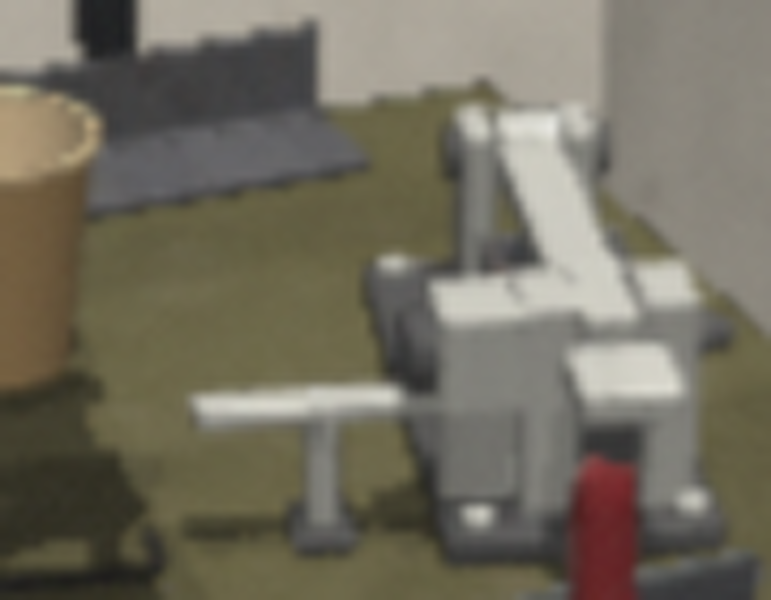

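View pics/w10z.png

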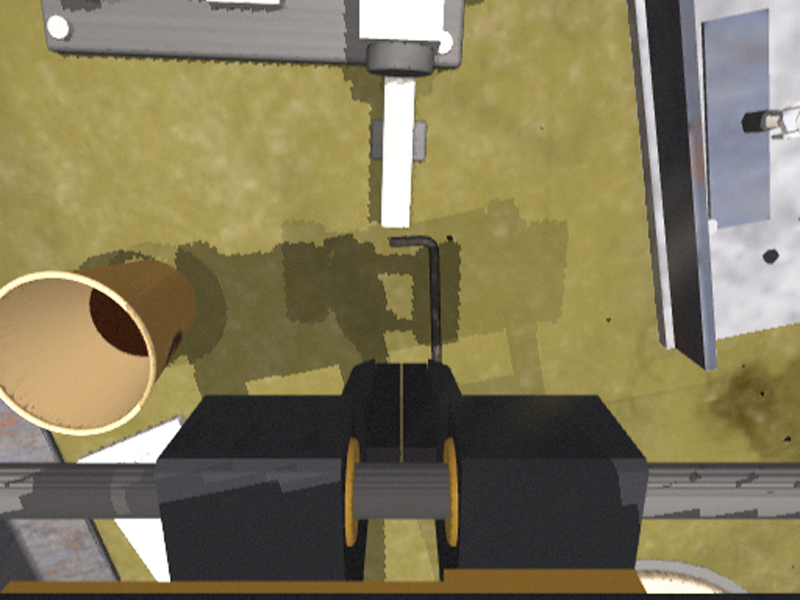

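View pics/s10z.png

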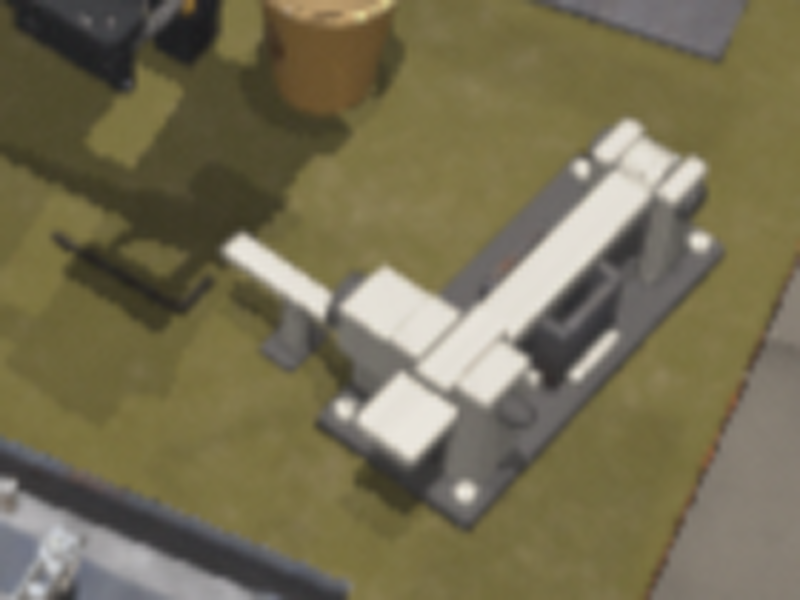

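```bash
python3 -m handwheel '[[10,-2,0,0,0,0],[25,-5,0,0,0,0],[40,-9,0,0,0,0],[50,-11,0,0,0,0],[50,-11,0,0,0,0],[50,-11,0,0,0,0],[50,-11,0,0,0,0],[50,-11,0,0,0,0],[50,-11,0,0,0,0],[50,-11,0,0,0,0]]'
python3 look.py wrist w11 200 320 20 110
```

```text
clock: 12.67
tool_pos: [0.4472, 0.1, 0.1959]
eef_rot: [[0.0, -0.217, -0.976], [0.0, -0.976, 0.217], [-1.0, -0.0, -0.0]]
wrist_force: [0.5, -0.5, -0.4]
gripper_width: 0.005
12.7167 [0.4473 0.1    0.1959] [ -2.2561  14.9824  92.3794  -0.0008  72.6248 100.2864] [ 0.7958 -0.1668  0.6201]
k 6.666666666666667
```

View pics/w11z.png

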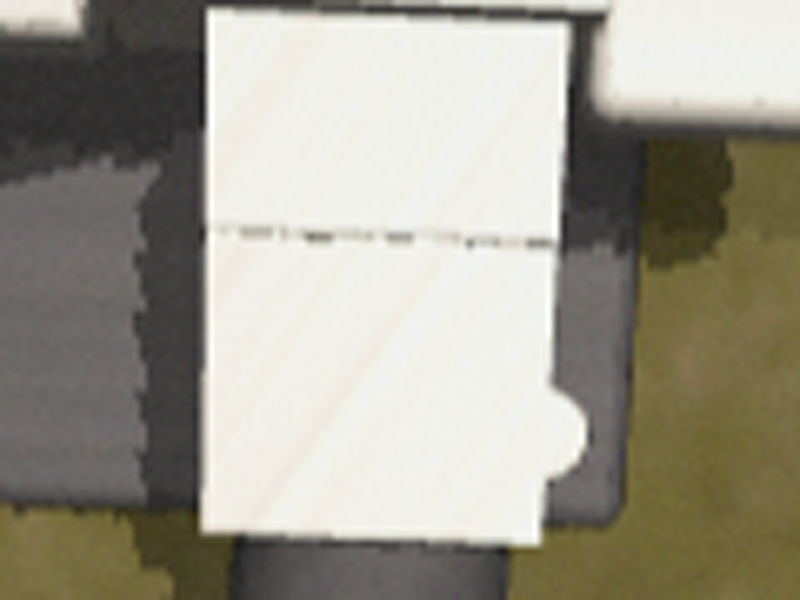

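Run:
```python
from h import *
im=cv2.imread("pics/w11.png")[90:150,210:290];cv2.imwrite("pics/w11b.png",cv2.resize(im,None,fx=10,fy=10,interpolation=cv2.INTER_CUBIC))
```

```text
(no output)
```

View pics/w11b.png

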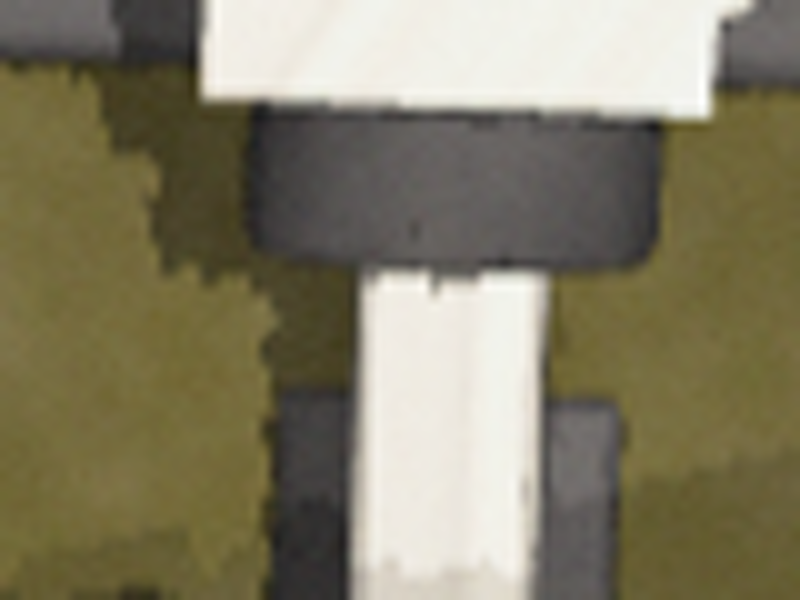

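Run:
```python
from plant import manip
o=manip.get_obs();print(o["clock"],o["wrist_force"],abs(o["joint_vel"]).max());print(manip.sign_off())
```

```text
12.7167 [ 0.79581782 -0.16680085  0.62011692] 0.13929290356473878
the job is handed in; nothing more can be done
None
```

I pressed the strap down and pushed the pin in until its head sat against the collar. The job was handed in at 12.7 s of the 45 s allowed, and the system gives no verdict.

- **Strap:** it met its hard stop with the fingertips at z 82.3 mm (82 expected) and 13.6 N upward on the tool. It stayed down in every later picture.
- **Pin:** it slid with only a few N, then stopped hard with about 19 N along the push. The finger position there puts the head's outer face about 12 mm outside the collar, as it should be.
- **Flush check:** from nearly straight above, the head shows about 12.1 mm beyond the collar face for a 12 mm head, so any gap is under about 1 mm. The tip stands out of the far cheek.
- **Bystanders and contact:** the cup and hex key look unmoved, and the arm never worked near the nozzle. The robot was clear of everything at hand-in, with wrist force around 1 N.

**What did not agree:**
- The jig position fits left 2–5 pixels of error (a few mm), more than the stated calibration. The contact stops settled the final positions instead.
- During the last push I also saw about 12 N upward on the fingers. I took it as friction from a slight tilt of the tool and did not look into it.
- I did not locate the offcut for certain. The dark block I took for it was well away from the work.
- I did not measure the tube's position. It looked in place in the pictures.

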